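Make the bench can filler ready: leg out, head clamped

TASK

Get the bench can filler ready for work: first swing its folded stabiliser leg all the way out until it snaps into its end stop, then push the small clamp lever on its head fully down. Leave the cans and the bottle where they stand, and let go of everything at the end.

Things in the scene. Friction and masses are not known exactly. Their poses are not given: they have to be found in the camera images.
- filler: Bench can filler, heavy, fixed: pale green base plate 250 (x) x 120 (y) x 22 mm high, steel column 30 mm thick, 320 mm high at x = +70, green head 56 mm wide from x = -55 to +98, top at z = 222 mm. Origin under the base centre, on the table; z up. A steel leg on each long side: the +y one is fixed, already out at right angles, as an example; the -y one is folded and is to be swung.
- leg (a joint): Angle of the folded leg, grows anticlockwise from above: -0.3 = folded along the filler's side to its -x, 1.27 = pointing to its -y, 1.3 rad = end stop. Starts at -0.2 to 0.2. Light friction (under 1 N at the knob); from 0.7 rad a spring resists with about 2 N at the knob, up to 1.1 rad; past that it snaps the leg on to the stop and keeps it there.
- leg_knob (a point): Centre of the black knob at the leg's free end, 140 mm from the hinge: upright cylinder 30 mm in diameter, from 44 to 86 mm above the table, this point at 65 mm. The leg below it is a bar 24 mm wide with its top 36 mm above the table. The frame turns with the leg: its +x points to the hinge, z up.
- leg_hinge (a point): Point on the leg's upright hinge axis, 65 mm above the table, at x = +45, y = -130 mm of the filler (the pin's top is at 44 mm; nothing stands at this point).
- lever (a joint): Angle of the clamp lever about its level hinge on top of the head: 0 = raised, 1.1 rad (63 degrees) above level; grows as the lever goes down; 1.1 = fully down, level, at its stop. It starts between 0 and 0.3, stays where it is left, and takes about 2 to 4 N on the ball.
- lever_tip (a point): Centre of the black ball, 28 mm in diameter, at the end of the clamp lever, 90 mm from its hinge. The lever, a 12 mm round bar, leans to the filler's +y, and when down it points straight to +y, free of the base, 232 mm above the table.
- lever_hinge (a point): Point on the lever's hinge axis, at x = +20, y = +20 mm of the filler, 232 mm above the table; the axis runs along the filler's x.
- can_a: Plain aluminium drinks can, 66 mm in diameter, 122 mm high, standing; origin under its centre. Leave alone.
- can_b: Another such can. Leave alone.
- beer: Brown glass bottle, 62 mm in diameter, 200 mm high, standing; origin under its centre. Leave alone.

How it is judged:
By the outcome, as a careful person would: the job done as asked, in the order asked, and still so for the second after the job is handed in, with the robot touching nothing.
It also fails if it takes over 48 s, if anything falls off the work surface, if the arm or the gripper's body presses on something with over 40 N, if the wrist force passes 120 N, or if a joint passes its speed limit or range.

ROBOT

A 6-joint arm with a two-finger parallel gripper is mounted at the origin on the work surface. World frame = base frame: x ahead of the robot, y to its left, z up, the work surface at z = 0. Lengths are in m, angles in rad, forces in N, time in s.
With the tool pointing down it reaches from about 0.375 to 0.9 m from the base axis. Payload 3.1 kg.
Tool frame: the origin (TCP) lies where the fingers leave the gripper's body, on its centre line; the fingertips stand manip.tip_reach ahead of it and the grasp point (between the pads) lies 54 mm ahead of it (manip.tip_reach is the distance from the TCP to the fingertips, in m); z points along the fingers, y is the direction in which the jaws open and shut (so a half turn about z gives the same grasp; the last joint's range is limited). The gripper opens to 85 mm and grips with 20 to 120 N. Pads are 22 mm wide; open, the fingers measure 114 mm over their backs; the gripper's body (76 mm by 85 mm) begins 54 mm behind the grasp point. The pads swing forward as they close: fully open they stand 13 mm farther back than shut.
Start: joints at [0.932, 0.527, 1.433, -0, 1.181, -0.178], TCP at [0.277, 0.56, 0.304] pointing down, gripper open.
Joint ranges: [-3.08, 3.08], [-0.75, 2.2], [0.22, 2.44], [-1.43, 4.57], [0, 2.65], [-2.85, 2.85]. Speed limits (rad/s): [2.79, 2.79, 3.14, 3.14, 3.14, 3.14].

INTERFACE

Orientations are given as a unit quaternion [x, y, z, w].
In Python, from station import manip, cams, order gives the robot as it stands. The module is installed in compiled form; this text tells all that it offers.
- The arm moves only by the tool drive_tool, never from a script. Its arguments are lists of equal length, an entry for each row: "linear": the shift along the tool's x, y, z in mm, a list of three; "rot": the turn, a rotation vector about the tool's x, y, z in degrees, a list of three; "hand": the finger opening in mm, from 0 to 85.4. A call has 1 to 20 rows; each row shifts and turns the pose as measured when the row begins, along the tool's axes as they then stand; what a row does not reach is not made up. A row lasts 1/12 s, in which the tool goes at most 41.7 mm and 7.16 degrees, less where a joint would pass 70% of its speed; a pose out of reach is approached as far as the arm can. A call with a gripper value outside its range is refused whole. The fingers move at their own pace and stop on an object; "force" is the grip in N (left out, the last holds). Time passes only in rows, so rows that do not move let the fingers close. It gives the time, the measured TCP pose, the force and the opening at its end, in the units of the state.
- manip.sense(): the state, without advancing time (a new reading comes with each control period).
- cams.snapshot(name): name is "scene" or "side" or "wrist"; returns the picture (400x640x3 uint8, red, green, blue); there is no depth.
- cams.camera_model(name): a dict with "vfov" (degrees; the focal length in pixels is half the picture's height over the tangent of half this angle, whatever the lens; pixels are square), "cx", "cy" (the principal point, pixels), "rvec" (rotation vector, rad) and "tvec" (3), from world to camera coordinates, as OpenCV has them. Camera axes: x right, y down, z forward; pixel columns grow to the right and rows downward; lengths in m; the calibration is good to about 2 mm. A picture is of the moment at which its call begins: read the wrist's pose just before it. camera_model takes no time and is no camera call; for the wrist camera it gives the pose at the moment of the call.
- order.sign_off(): hands the job in, once; it reports no verdict.
Trained networks look in the newest picture that a camera, given by its name, has taken for a name from the list of things; names that differ only in an ending like _2 or _b are one class to them, and where a whole thing is asked for, a point or a joint stands for the part that bears it (a point fixed in the world has none). Each returns a list of dicts, best first, with "score" (0 to 1); they miss things now and then, are a little off and sometimes report something else, mostly with a low value. They report only what shows in the picture. A call takes as long as a camera call.
- cams.regions_of(label, camera): "pixels" (400x640 bool, what is visible of it) and "rect" ([left, top, right, bottom] in pixels, round what is visible of it).
- cams.spot_point(label, camera): "at" ([column, row] in pixels: a listed point, or the origin of a listed thing).
The state is a dict: "t": time; "q": joint angles; "qd": joint speeds; "tau": joint torques, N m; "tcp_pos": TCP position; "tool_rot": TCP orientation; "force": force on the tool from outside, world axes, zero at the start; "ft_torque": the same for the moment, N m; "finger_gap": opening from 0.0 (shut) to 1.0 (fully open).
Only numpy, scipy, OpenCV 4.12 (cv2) and the standard library are available. Lean on these libraries where they do the work, as an engineer would, in place of code of your own. Each camera call takes 0.05 s, during which the arm holds its last target. There are 200 camera calls.

## Working session

There is one attempt and no reset: what is moved stays moved. The work goes in short steps, Python scripts to look and compute and a tool call to move; the robot and the scene stay as the last step left them, time stands still between calls to the robot, and variables do not carry over. Pictures are saved under pics/ and viewed, about 8 in all and at most 12, crops included, and the job is handed in when it is done.

Besides the shell and the picture viewer there is one more tool, called after "Emit:" as a command line: name --argument value ..., lists and objects as JSON in quotes. drive_tool: Moves the arm, as the interface text tells. Its arguments: {"type":"object","properties":{"linear":{"type":"array","items":{"type":"array","items":{"type":"number"}}},"rot":{"type":"array","items":{"type":"array","items":{"type":"number"}}},"hand":{"type":"array","items":{"type":"number"}},"force":{"type":"number"}},"required":["linear","rot","hand"]}

```bash
mkdir -p pics; cat > h.py <<'E'
import numpy as np, cv2
from scipy.spatial.transform import Rotation as R
from scipy.optimize import least_squares
from station import manip, cams, order
def proj(m,P):
    f=200/np.tan(np.radians(m["vfov"])/2)
    p=R.from_rotvec(np.ravel(m["rvec"])).apply(np.atleast_2d(P))+np.ravel(m["tvec"])
    return np.c_[f*p[:,0]/p[:,2]+m["cx"], f*p[:,1]/p[:,2]+m["cy"]]
def tri(obs,x0=(0.6,0,0.1)):
    r=least_squares(lambda P:np.concatenate([proj(m,P)[0]-uv for m,uv in obs]),x0)
    return r.x, np.abs(r.fun).max()
def snap(name,fn=None):
    im=cams.snapshot(name)
    if fn: cv2.imwrite("pics/"+fn,im[:,:,::-1])
    return cams.camera_model(name)
E
cat > a.py <<'E'
from h import *
ms={}
for c in ["scene","side"]:
    ms[c]=snap(c,c+"1.png")
print(manip.tip_reach, manip.sense())
D={}
for n in ["filler","leg_knob","leg_hinge","lever_tip","lever_hinge","can_a","beer"]:
    for c in ms:
        l=cams.spot_point(n,c); D[n,c]=l
        print(n,c,[(np.round(d["at"],0).tolist(),round(d["score"],2)) for d in l[:3]])
    a,b=D[n,"scene"],D[n,"side"]
    if a and b and n!="can_a":
        print("   ",tri([(ms["scene"],a[0]["at"]),(ms["side"],b[0]["at"])]))
E
python3 a.py
python3 -c "
import cv2,numpy as np
a=cv2.imread('pics/scene1.png');b=cv2.imread('pics/side1.png')
cv2.imwrite('pics/both1.png',cv2.resize(np.vstack([a,b]),None,fx=.75,fy=.75,interpolation=cv2.INTER_AREA))"
```

```text
0.0726 {'t': 0.1, 'q': array([ 9.32513378e-01,  5.28395159e-01,  1.43376994e+00,  6.46634022e-06,
        1.18138563e+00, -1.78500424e-01]), 'qd': array([ 0.0002729 , -0.00440097, -0.00303673, -0.00049466,  0.00198369,
       -0.0007132 ]), 'tau': array([-1.31015258e-05, -4.43303955e+01, -1.78586018e+01, -2.31910835e-04,
        3.92196758e-03,  5.14585579e-06]), 'tcp_pos': array([0.27701752, 0.55970116, 0.30301918]), 'tool_rot': array([ 2.27872737e-01,  9.73690432e-01, -8.97336942e-04, -3.91553838e-04]), 'force': array([-0.56764997, -0.87695566,  0.97809654]), 'ft_torque': array([-0.02227336,  0.00909143, -0.00735726]), 'finger_gap': 0.9968339374036461}
filler scene [([287.0, 210.0], 0.64)]
filler side [([320.0, 337.0], 0.64), ([305.0, 299.0], 0.63), ([241.0, 359.0], 0.54)]
    (array([ 0.5813736 ,  0.05213758, -0.05637046]), np.float64(12.29854434804787))
leg_knob scene [([251.0, 149.0], 0.82)]
leg_knob side [([242.0, 358.0], 0.88), ([320.0, 338.0], 0.53)]
    (array([ 0.46030212, -0.07175989,  0.06387725]), np.float64(0.5569090651747217))
leg_hinge scene [([231.0, 188.0], 0.56)]
leg_hinge side [([318.0, 339.0], 0.67)]
    (array([ 0.59266854, -0.05145262,  0.06717543]), np.float64(1.9277229773558417))
lever_tip scene [([308.0, 155.0], 0.72)]
lever_tip side []
lever_hinge scene [([289.0, 166.0], 0.65)]
lever_hinge side [([317.0, 211.0], 0.9)]
    (array([0.59615377, 0.1119932 , 0.223511  ]), np.float64(2.226627950405856))
can_a scene [([395.0, 236.0], 0.73), ([194.0, 233.0], 0.72)]
can_a side [([280.0, 212.0], 0.76), ([398.0, 385.0], 0.57), ([241.0, 359.0], 0.48)]
beer scene [([240.0, 254.0], 0.6)]
beer side [([388.0, 317.0], 0.7)]
    (array([0.73585146, 0.03312727, 0.00128471]), np.float64(0.9045084153200662))
```

View pics/both1.png

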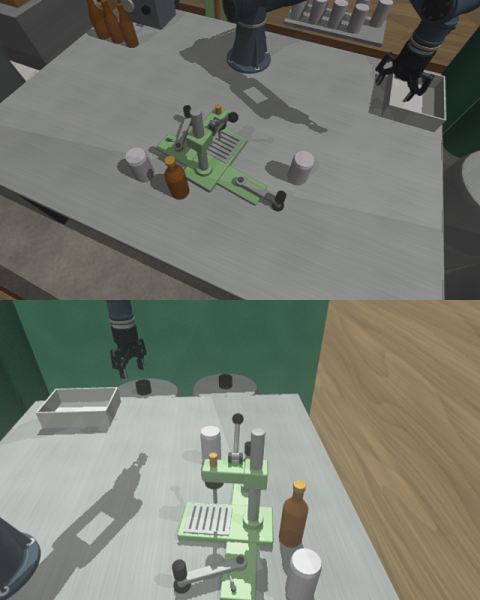

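```bash
cat > fit.py <<'E'
from h import *
S,D=cams.camera_model("scene"),cams.camera_model("side")
print("can1",tri([(S,[194,233]),(D,[398,385])]),"can2",tri([(S,[395,236]),(D,[280,212])]))
def pts(p):
    x,y,w,a,b=p
    L=np.array([[.045,-.13,.065],[.045-.14*np.cos(a+.3),-.13-.14*np.sin(a+.3),.065],[.02,.02,.232],
      [.02,.02+.09*np.cos(1.1-b),.232+.09*np.sin(1.1-b)],[0,0,0]])
    return R.from_euler("z",w).apply(L)+[x,y,0]
obs=[(S,0,(231,188)),(D,0,(318,339)),(S,1,(251,149)),(D,1,(242,358)),(S,2,(289,166)),(D,2,(317,211)),(S,3,(308,155)),(D,3,(316,159)),(S,4,(287,210))]
def res(p):
    P=pts(p); return np.concatenate([proj(m,P[i])[0]-uv for m,i,uv in obs])
r=least_squares(res,[.58,.08,-.19,0,.15],loss="soft_l1",f_scale=2)
print(r.x.round(4)); print(res(r.x).reshape(-1,2).round(1)); print(pts(r.x).round(4))
base=R.from_euler("z",r.x[2]).apply([[a*.125,b*.06,.022] for a,b in [(-1,-1),(1,-1),(1,1),(-1,1)]])+[r.x[0],r.x[1],0]
out=[]
for n,m in (("scene",S),("side",D)):
    im=cv2.imread(f"pics/{n}1.png"); im=cv2.resize(im,None,fx=3,fy=3,interpolation=cv2.INTER_CUBIC)
    cv2.polylines(im,[(3*proj(m,base)).astype(int)],True,(0,0,255),1)
    for q in 3*proj(m,pts(r.x)): cv2.circle(im,tuple(int(v) for v in q),3,(255,0,255),-1)
    c=(3*proj(m,base).mean(0)).astype(int)+[0,-140 if n=="side" else -60]
    out.append(im[max(c[1]-290,0):c[1]+290,c[0]-200:c[0]+200][:580])
h=min(o.shape[0] for o in out)
cv2.imwrite("pics/ov.png",np.hstack([o[:h] for o in out]))
E
python3 fit.py
```

```text
can1 (array([ 7.25497714e-01, -1.06188612e-01, -4.52491096e-04]), np.float64(0.015000632969929484)) can2 (array([ 0.52836163,  0.37951861, -0.00097541]), np.float64(0.5773241874910582))
[ 0.5714  0.0865 -0.1484  0.0232  0.269 ]
[[ 2.6  0.3]
 [ 3.8  0. ]
 [-0.9 -0.1]
 [-1.8 -0.4]
 [-5.2 -1.8]
 [-2.8 -2.4]
 [ 0.1  0. ]
 [ 0.9 -0.6]
 [-0.9  1.1]]
[[ 0.5967 -0.0487  0.065 ]
 [ 0.4588 -0.073   0.065 ]
 [ 0.5941  0.1034  0.232 ]
 [ 0.6031  0.1634  0.2985]
 [ 0.5714  0.0865  0.    ]]
```

View pics/ov.png

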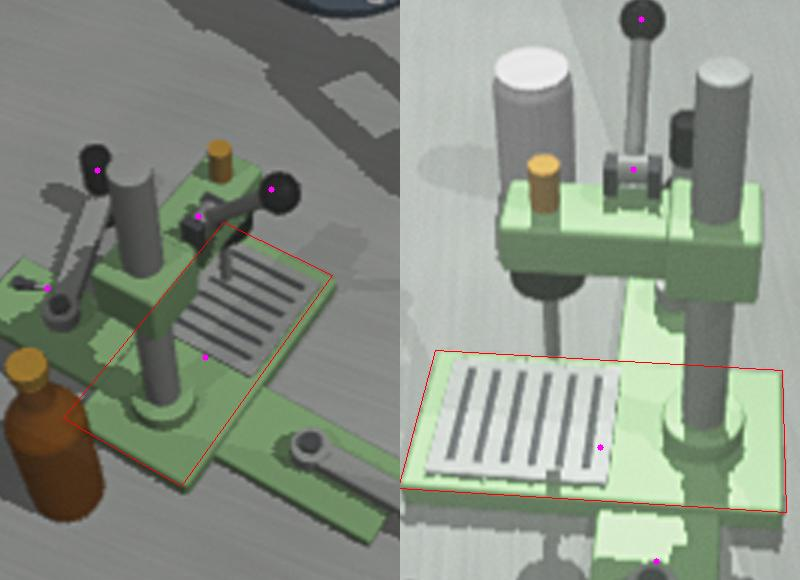

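The overlay agrees with both views: base outline, hinges, knob and ball are within about 3 px. The ball in the scene view sits nearer (311,156). Next I turn the tool so its x points to the leg hinge.

Emit:
drive_tool --linear '[[0,0,0],[0,0,0],[0,0,0],[0,0,0],[0,0,0],[0,0,0],[0,0,0],[0,0,0],[0,0,0],[0,0,0],[0,0,0],[0,0,0],[0,0,0],[0,0,0],[0,0,0],[0,0,0],[0,0,0],[0,0,0],[0,0,0],[0,0,0]]' --rot '[[0,0,7.16],[0,0,7.16],[0,0,7.16],[0,0,7.16],[0,0,7.16],[0,0,7.16],[0,0,7.16],[0,0,7.16],[0,0,7.16],[0,0,7.16],[0,0,7.16],[0,0,7.16],[0,0,7.16],[0,0,7.16],[0,0,7.16],[0,0,7.16],[0,0,7.16],[0,0,7.16],[0,0,7.16],[0,0,7.16]]' --hand '[60,60,60,60,60,60,60,60,60,60,60,60,60,60,60,60,60,60,60,60]'

```text
t: 2.47
tcp_pos: [0.2773, 0.5601, 0.3044]
tool_rot: [0.996, 0.088, 0.0, -0.0]
force: [-0.1, 1.0, 0.5]
finger_gap: 0.704
```

```bash
cat >> h.py <<'E'
def goal(P,xang=None):
    s=manip.sense(); r=R.from_quat(s["tool_rot"]); M=r.as_matrix()
    d=M.T@(np.array(P)-s["tcp_pos"])*1000
    print("tcp",s["tcp_pos"].round(4),"t",round(s["t"],2),"F",s["force"].round(1),"gap",round(s["finger_gap"],2),"q",s["q"].round(2))
    print("shift mm",d.round(0),"rows>=",np.linalg.norm(d)/41.7)
    if xang is not None:
        T=np.array([[np.cos(xang),np.sin(xang),0],[np.sin(xang),-np.cos(xang),0],[0,0,-1.]]).T
        T=np.c_[[np.cos(xang),np.sin(xang),0],[np.sin(xang),-np.cos(xang),0],[0,0,-1.]]
        print("rot deg",np.degrees(R.from_matrix(M.T@T).as_rotvec()).round(1))
E
sed -i 's/(S,3,(308,155))/(S,3,(310,156))/' fit.py; python3 fit.py
python3 -c "
from h import *
goal([.459,-.073,.30],np.radians(10))"
```

```text
can1 (array([ 7.25497714e-01, -1.06188612e-01, -4.52491096e-04]), np.float64(0.015000632969929484)) can2 (array([ 0.52836163,  0.37951861, -0.00097541]), np.float64(0.5773241874910582))
[ 0.571   0.0869 -0.1452  0.0236  0.3117]
[[ 2.8  0.3]
 [ 3.8 -0.2]
 [-0.9 -0.1]
 [-1.8 -0.4]
 [-4.9 -1.9]
 [-3.1 -2.6]
 [-0.3  0.3]
 [ 0.6 -0.3]
 [-0.7  1. ]]
[[ 0.5967 -0.0482  0.065 ]
 [ 0.4589 -0.073   0.065 ]
 [ 0.5937  0.1038  0.232 ]
 [ 0.6028  0.1666  0.2958]
 [ 0.571   0.0869  0.    ]]
tcp [0.2773 0.5601 0.3044] t 2.47 F [-0.1  1.   0.5] gap 0.7 q [0.93 0.53 1.43 0.   1.18 2.33]
shift mm [ 68. 655.   4.] rows>= 15.794848431158417
rot deg [-0.  -0.   0.1]
```

Emit:
drive_tool --linear '[[3.5,34.5,0],[3.5,34.5,0],[3.5,34.5,0],[3.5,34.5,0],[3.5,34.5,0],[3.5,34.5,0],[3.5,34.5,0],[3.5,34.5,0],[3.5,34.5,0],[3.5,34.5,0],[3.5,34.5,0],[3.5,34.5,0],[3.5,34.5,0],[3.5,34.5,0],[3.5,34.5,0],[3.5,34.5,0],[3.5,34.5,0],[3.5,34.5,0],[3.5,34.5,0],[0,0,0]]' --rot '[[0,0,0],[0,0,0],[0,0,0],[0,0,0],[0,0,0],[0,0,0],[0,0,0],[0,0,0],[0,0,0],[0,0,0],[0,0,0],[0,0,0],[0,0,0],[0,0,0],[0,0,0],[0,0,0],[0,0,0],[0,0,0],[0,0,0],[0,0,0]]' --hand '[60,60,60,60,60,60,60,60,60,60,60,60,60,60,60,60,60,60,60,60]'

```text
t: 4.13
tcp_pos: [0.4673, -0.1007, 0.3058]
tool_rot: [0.996, 0.089, 0.012, -0.001]
force: [0.6, -0.6, 0.6]
finger_gap: 0.7
```

```bash
python3 -c "
from h import *
goal([.459,-.073,.12],np.radians(10))
m=snap('wrist','w1.png')
for n in ['leg_knob','leg_hinge']: print(n,cams.spot_point(n,'wrist'))
print(proj(m,[[.459,-.073,.065],[.5967,-.0482,.065],[.459,-.073,.086]]))"
```

```text
tcp [ 0.4673 -0.1007  0.3058] t 4.13 F [ 0.6 -0.6  0.6] gap 0.7 q [-0.45  0.32  1.8   0.02  1.    0.93]
shift mm [ -8. -29. 186.] rows>= 4.509779115781563
rot deg [-0.  -1.3  0.2]
leg_knob [{'at': [305.0, 187.8], 'score': 0.59}, {'at': [286.6, 54.5], 'score': 0.46}]
leg_hinge [{'at': [289.1, 51.3], 'score': 0.61}]
[[298.88509771 183.35878294]
 [296.35950256  47.77062061]
 [297.30438233 187.64867045]]
```

View pics/w1.png

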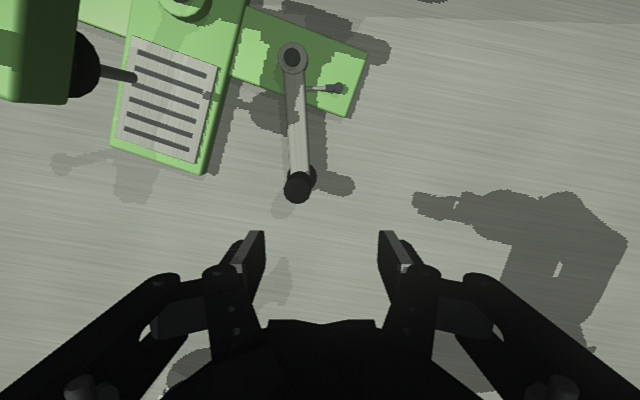

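The knob top is at (298,190), where the prediction put it (297,188), and the leg runs up to the hinge at (292,58). I'll centre over the knob and go down with the fingers astride it.

Emit:
drive_tool --linear '[[-4,-14,0],[-4,-14,0],[0,0,0],[0,0,30],[0,0,30],[0,0,30],[0,0,25],[0,0,10],[0,0,0]]' --rot '[[0,-0.6,0],[0,-0.6,0],[0,0,0],[0,0,0],[0,0,0],[0,0,0],[0,0,0],[0,0,0],[0,0,0]]' --hand '[60,60,60,60,60,60,60,60,60]'

```text
t: 5.03
tcp_pos: [0.4492, -0.0573, 0.1789]
tool_rot: [0.995, 0.1, 0.002, -0.002]
force: [-0.8, 0.9, -0.1]
finger_gap: 0.701
```

```bash
python3 -c "
from h import *
goal([.459,-.073,.12],np.radians(10))"
```

```text
tcp [ 0.4492 -0.0573  0.1789] t 5.03 F [-0.8  0.9 -0.1] gap 0.7 q [-0.38  0.52  1.97  0.01  0.65  0.99]
shift mm [ 6. 18. 59.] rows>= 1.4809512711136488
rot deg [-0.2 -0.3  1.5]
```

Emit:
drive_tool --linear '[[3,9,0],[3,9,0],[0,0,0],[0,0,20],[0,0,20],[0,0,15],[0,0,4],[0,0,0]]' --rot '[[0,0,0.7],[0,0,0.7],[0,0,0],[0,0,0],[0,0,0],[0,0,0],[0,0,0],[0,0,0]]' --hand '[60,60,60,60,60,60,60,60]'

```text
t: 5.7
tcp_pos: [0.4675, -0.0779, 0.1253]
tool_rot: [0.996, 0.088, 0.012, 0.003]
force: [-0.6, -0.6, 0.7]
finger_gap: 0.705
```

```bash
cat > arc.py <<'E'
# per-row tool shift for one arc step; and where along the arc we are
from h import *
s=manip.sense(); H=np.array([.5967,-.0482]); d=s["tcp_pos"][:2]-H
print("radius",np.hypot(*d).round(4),"arc angle (leg)",round((np.arctan2(d[1],d[0])-np.pi-.3+.1452+np.pi)%(2*np.pi)-np.pi,3))
a=np.arctan2(d[1],d[0])
goal([*s["tcp_pos"][:2],.118],a+np.pi)
E
python3 arc.py
```

```text
radius 0.1326 arc angle (leg) 0.071
tcp [ 0.4675 -0.0779  0.1253] t 5.7 F [-0.6 -0.6  0.7] gap 0.71 q [-0.4   0.64  1.96  0.01  0.51  0.98]
shift mm [-0. -0.  7.] rows>= 0.17448377311774926
rot deg [ 0.5 -1.3 -2.9]
```

Emit:
drive_tool --linear '[[-3,9.8,3],[-3,9.8,2],[0.3,9.8,0],[0.3,9.8,0],[0.3,9.8,0],[0.3,9.8,0],[0.3,9.8,0],[0.3,9.8,0]]' --rot '[[0,-0.6,-5],[0,-0.6,-5],[0,0,-4],[0,0,-4],[0,0,-4],[0,0,-4],[0,0,-4],[0,0,-4]]' --hand '[60,60,60,60,60,60,60,60]'

```text
t: 6.37
tcp_pos: [0.4984, -0.1493, 0.1301]
tool_rot: [0.922, 0.388, 0.001, 0.006]
force: [-0.6, 1.5, -0.7]
finger_gap: 0.702
```

```bash
python3 arc.py
```

```text
radius 0.141 arc angle (leg) 0.645
tcp [ 0.4984 -0.1493  0.1301] t 6.37 F [-0.6  1.5 -0.7] gap 0.7 q [-0.5   0.67  1.83 -0.01  0.63  0.28]
shift mm [ 0. -0. 12.] rows>= 0.28913466908948204
rot deg [ 0.7  0.2 -0.2]
```

Emit:
drive_tool --linear '[[0.3,9.8,4],[0.3,9.8,4],[0.3,9.8,2],[0.3,9.8,1],[0.3,9.8,1],[0.3,9.8,1],[0.3,9.8,1],[0.3,9.8,0]]' --rot '[[0,0,-4],[0,0,-4],[0,0,-4],[0,0,-4],[0,0,-4],[0,0,-4],[0,0,-4],[0,0,-4]]' --hand '[60,60,60,60,60,60,60,60]'

```text
t: 7.03
tcp_pos: [0.565, -0.1854, 0.1267]
tool_rot: [0.772, 0.636, -0.002, 0.001]
force: [-0.4, 0.5, 0.8]
finger_gap: 0.708
```

```bash
python3 arc.py
```

```text
radius 0.1408 arc angle (leg) 1.189
tcp [ 0.565  -0.1854  0.1267] t 7.03 F [-0.4  0.5  0.8] gap 0.71 q [-0.5   0.73  1.64 -0.01  0.77 -0.31]
shift mm [0. 0. 9.] rows>= 0.2090810389134184
rot deg [0.  0.2 2. ]
```

Emit:
drive_tool --linear '[[0.3,8,2],[0.3,7,2],[0.2,5,1],[0,0,0],[0,0,0]]' --rot '[[0,0,-2],[0,0,-2],[0,0,-2],[0,0,0],[0,0,0]]' --hand '[60,60,60,60,60]'

```text
t: 7.45
tcp_pos: [0.5894, -0.19, 0.1295]
tool_rot: [0.735, 0.678, 0.0, 0.007]
force: [-2.1, 0.9, -2.2]
finger_gap: 0.701
```

```bash
python3 arc.py; python3 -c "
from h import *
S=snap('scene','s2.png');D=snap('side','d2.png');W=snap('wrist','w2.png')
o=[]
for m,n in ((S,'scene'),(D,'side')):
    l=cams.spot_point('leg_knob',n); print(n,[(x['at'],x['score']) for x in l]); 
print('predicted for 1.3',[proj(m,[.5967-.14*np.cos(1.6-.1452),-.0482-.14*np.sin(1.6-.1452),.065]) for m in (S,D)])"
```

```text
radius 0.142 arc angle (leg) 1.365
tcp [ 0.5894 -0.19    0.1295] t 7.45 F [-2.1  0.9 -2.2] gap 0.7 q [-0.49  0.75  1.58 -0.01  0.8  -0.41]
shift mm [ 0. -0. 12.] rows>= 0.27649037727821235
rot deg [ 0.5  0.5 -1.7]
scene [([196.2, 167.5], 0.75)]
side []
predicted for 1.3 [array([[191.57393166, 167.62752909]]), array([[319.43674104, 422.92957864]])]
```

View pics/w2.png

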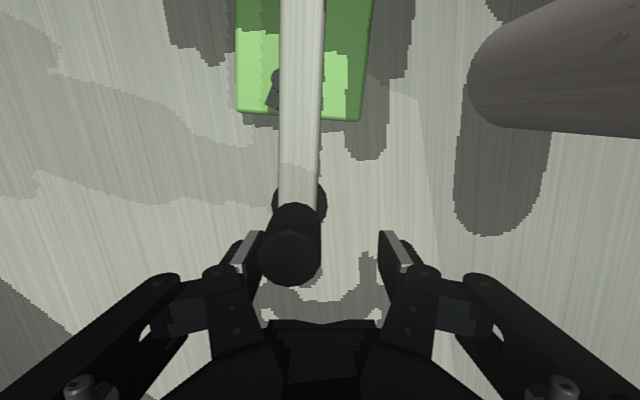

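The wrist view shows the knob at (290,258), close to the trailing left finger, so it isn't clear whether it has snapped. I'll push a little further and check the force.

Emit:
drive_tool --linear '[[0,4,3],[0,4,3],[0,3,1],[0,0,0]]' --rot '[[0,0,0],[0,0,0],[0,0,0],[0,0,0]]' --hand '[60,60,60,60]'

```text
t: 8.03
tcp_pos: [0.5902, -0.1888, 0.1211]
tool_rot: [0.734, 0.679, -0.007, -0.006]
force: [0.3, -1.2, 0.3]
finger_gap: 0.697
```

```bash
python3 arc.py; python3 -c "
from h import *
S=snap('scene','s3.png');W=snap('wrist','w3.png')
for n in ('scene','wrist'):
    l=cams.spot_point('leg_knob',n); print(n,[(x['at'],x['score']) for x in l])
for a in (1.1,1.2,1.25,1.3,1.35): print(a,[proj(m,[.5967-.14*np.cos(.3+a-.1452),-.0482-.14*np.sin(.3+a-.1452),z])[0].round(1) for m,z in ((S,.065),(W,.065),(W,.086))])"
```

```text
radius 0.1407 arc angle (leg) 1.37
tcp [ 0.5902 -0.1888  0.1211] t 8.03 F [ 0.3 -1.2  0.3] gap 0.7 q [-0.49  0.77  1.56 -0.01  0.83 -0.4 ]
shift mm [0. 0. 3.] rows>= 0.07522170710630698
rot deg [-1.   0.2 -1.8]
scene [([197.4, 165.9], 0.72), ([287.2, 210.1], 0.53), ([288.6, 162.3], 0.36)]
wrist [([293.0, 253.7], 0.77)]
1.1 [array([198.9, 161.1]), array([244.8, 247.3]), array([231.1, 270.2])]
1.2 [array([195.1, 164.2]), array([272.8, 252.4]), array([263.9, 276. ])]
1.25 [array([193.3, 165.9]), array([286.9, 253.9]), array([280.3, 277.8])]
1.3 [array([191.6, 167.6]), array([301. , 254.8]), array([296.8, 278.8])]
1.35 [array([189.9, 169.4]), array([315.1, 255.1]), array([313.3, 279.2])]
```

View pics/w3.png

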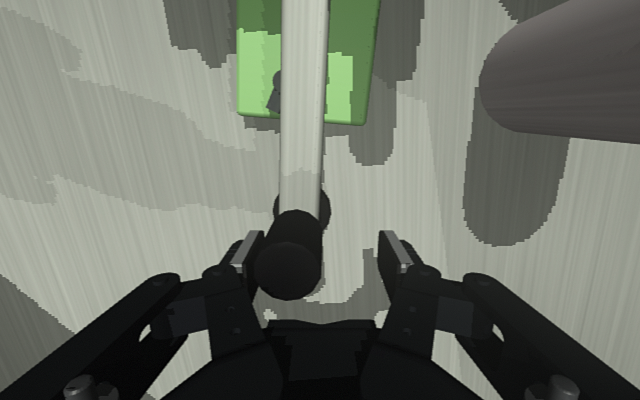

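The knob reads about 1.27–1.28 rad, past the 1.1 rad snap, with almost no finger force. Opening the fingers will show whether it stays.

Emit:
drive_tool --linear '[[0,-6,0],[0,-6,0],[0,0,0],[0,0,0],[0,0,0],[0,0,0]]' --rot '[[0,0,0],[0,0,0],[0,0,0],[0,0,0],[0,0,0],[0,0,0]]' --hand '[85,85,85,85,85,85]'

```text
t: 8.73
tcp_pos: [0.5788, -0.1882, 0.122]
tool_rot: [0.734, 0.679, -0.006, -0.003]
force: [0.3, 0.2, 0.5]
finger_gap: 0.991
```

```bash
python3 arc.py; python3 -c "
from h import *
S=snap('scene','s4.png');W=snap('wrist','w4.png')
for n in ('scene','wrist'):
    l=cams.spot_point('leg_knob',n); print(n,[(x['at'],x['score']) for x in l])
for a in (1.1,1.2,1.25,1.3,1.35): print(a,[proj(m,[.5967-.14*np.cos(.3+a-.1452),-.0482-.14*np.sin(.3+a-.1452),z])[0].round(1) for m,z in ((S,.065),(W,.065),(W,.086))])"
```

```text
radius 0.1411 arc angle (leg) 1.289
tcp [ 0.5788 -0.1882  0.122 ] t 8.73 F [0.3 0.2 0.5] gap 0.99 q [-0.49  0.75  1.6  -0.01  0.8  -0.41]
shift mm [0. 0. 4.] rows>= 0.09585528399947105
rot deg [-0.7  0.3  2.8]
scene [([195.0, 168.5], 0.84)]
wrist [([317.6, 247.3], 0.97)]
1.1 [array([198.9, 161.1]), array([268.6, 246.4]), array([259.2, 269. ])]
1.2 [array([195.1, 164.2]), array([296.5, 251.3]), array([291.8, 274.7])]
1.25 [array([193.3, 165.9]), array([310.5, 252.9]), array([308.2, 276.5])]
1.3 [array([191.6, 167.6]), array([324.6, 253.8]), array([324.6, 277.5])]
1.35 [array([189.9, 169.4]), array([338.7, 254. ]), array([341.1, 277.8])]
```

View pics/w4.png

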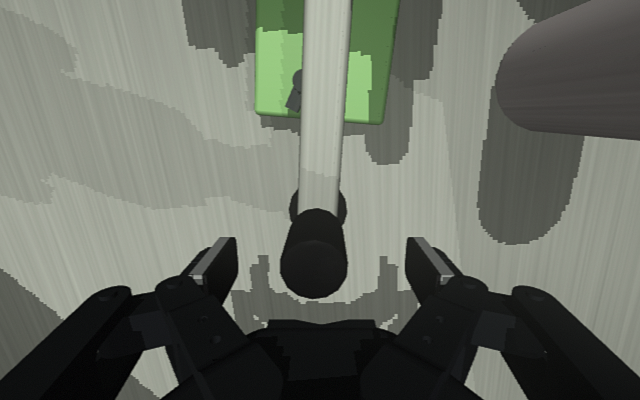

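The leg stays at the stop after release: the knob is at (317,247), where 1.28 rad puts it, and both fingers are clear. Next I lift and close the fingers.

Emit:
drive_tool --linear '[[0,0,-15],[0,0,-25],[0,0,-33],[0,0,-33],[0,0,-33],[0,0,-33],[0,0,-33],[0,0,-33],[0,0,-33],[0,0,-33],[0,0,-20],[0,0,0]]' --rot '[[0,0,0],[0,0,0],[0,0,0],[0,0,0],[0,0,0],[0,0,0],[0,0,0],[0,0,0],[0,0,0],[0,0,0],[0,0,0],[0,0,0]]' --hand '[85,85,85,85,85,40,0,0,0,0,0,0]'

```text
t: 9.93
tcp_pos: [0.5834, -0.1865, 0.4589]
tool_rot: [0.734, 0.679, -0.007, -0.007]
force: [0.8, 0.3, 0.7]
finger_gap: 0.004
```

```bash
python3 -c "
from h import *
goal([.603,.165,.44],np.pi/2-.15)"
```

```text
tcp [ 0.5834 -0.1865  0.4589] t 9.93 F [0.8 0.3 0.7] gap 0.0 q [-0.49  0.39  1.24 -0.01  1.53 -0.41]
shift mm [352.  -7.  19.] rows>= 8.454440956784007
rot deg [-1.1  0.1  4.2]
```

Emit:
drive_tool --linear '[[25,0,0],[29,-1,0],[29,-1,0],[29,-1,0],[29,-1,0],[29,-1,0],[29,-1,0],[29,-1,0],[29,-1,0],[29,-1,0],[29,0,0],[15,0,0],[0,0,0],[0,0,0]]' --rot '[[-0.5,0,2],[-0.5,0,2],[0,0,0],[0,0,0],[0,0,0],[0,0,0],[0,0,0],[0,0,0],[0,0,0],[0,0,0],[0,0,0],[0,0,0],[0,0,0],[0,0,0]]' --hand '[0,0,0,0,0,0,0,0,0,0,0,0,0,0]'

```text
t: 11.1
tcp_pos: [0.6184, 0.155, 0.4391]
tool_rot: [0.76, 0.65, -0.01, -0.007]
force: [-0.0, -0.1, -1.1]
finger_gap: 0.0
```

```bash
python3 -c "
from h import *
goal([.603,.167,.40],np.pi/2-.15)
o={}
for n in ('scene','side','wrist'):
    o[n]=snap(n,n+'5.png'); l=cams.spot_point('lever_tip',n); print(n,[(x['at'],x['score']) for x in l],proj(o[n],[.6028,.1666,.2958])[0].round(1))
"
python3 -c "
import cv2,numpy as np
a=cv2.imread('pics/wrist5.png');b=cv2.imread('pics/side5.png');c=cv2.imread('pics/scene5.png')
z=lambda i,u,v:cv2.resize(i[v:v+150,u:u+200],(400,300),interpolation=cv2.INTER_CUBIC)
cv2.imwrite('pics/m5.png',np.vstack([np.hstack([z(b,220,80),z(c,210,80)]),np.hstack([cv2.resize(a,(400,250)),np.zeros((250,400,3),'u1')])]))"
```

```text
tcp [0.6184 0.155  0.4391] t 11.1 F [-0.  -0.1 -1.1] gap 0.0 q [ 0.07  0.44  1.2  -0.    1.52  0.23]
shift mm [ 10. -16.  39.] rows>= 1.0465910925037143
rot deg [-1.4  0.4 -0.3]
scene [([308.6, 155.1], 0.71), ([397.2, 235.9], 0.48)] [309.7 156.3]
side [([315.6, 157.9], 0.93)] [316.6 158.7]
wrist [([303.0, 186.0], 0.76), ([398.6, 275.8], 0.29)] [301.5 188.5]
```

View pics/m5.png

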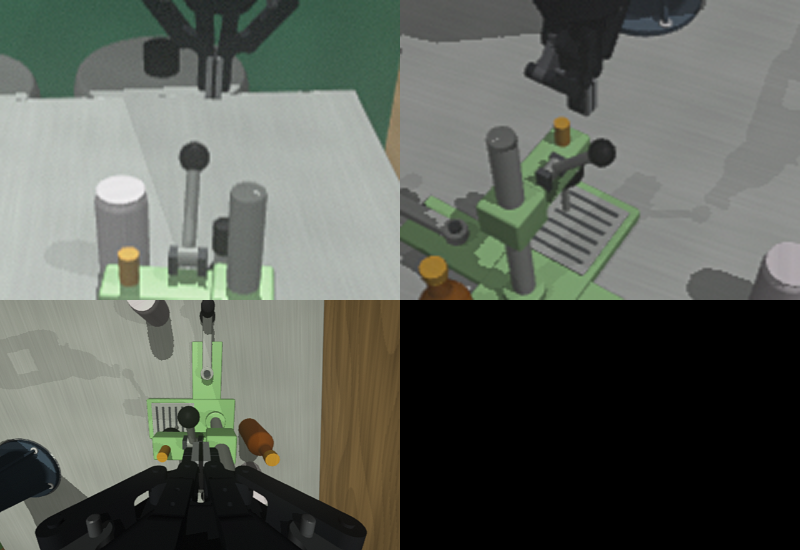

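All three views agree on the ball within 2–3 px: scene (309,155), side (316,158), wrist (303,186). I'll centre over it.

Emit:
drive_tool --linear '[[5,-8,10],[5,-8,12],[0,0,8],[0,0,0],[0,0,0]]' --rot '[[-0.7,0,0],[-0.7,0,0],[0,0,0],[0,0,0],[0,0,0]]' --hand '[0,0,0,0,0]'

```text
t: 11.82
tcp_pos: [0.6058, 0.1606, 0.4122]
tool_rot: [0.763, 0.646, 0.001, 0.005]
force: [0.4, 0.5, -0.1]
finger_gap: 0.0
```

```bash
python3 -c "
from h import *
goal([.603,.167,.383],np.pi/2-.15)"
```

```text
tcp [0.6058 0.1606 0.4122] t 11.82 F [ 0.4  0.5 -0.1] gap 0.0 q [ 0.08  0.43  1.29 -0.01  1.41  0.25]
shift mm [ 6. -4. 29.] rows>= 0.7197669750172995
rot deg [ 0.5  0.3 -0.9]
```

Emit:
drive_tool --linear '[[3,-2,10],[3,-2,12],[0,0,7],[5,0,6],[5,0,6],[4,0,6],[3,0,7],[3,0,7],[3,0,7]]' --rot '[[0,0,0],[0,0,0],[0,0,0],[0,0,0],[0,0,0],[0,0,0],[0,0,0],[0,0,0],[0,0,0]]' --hand '[0,0,0,0,0,0,0,0,0]'

```text
t: 12.57
tcp_pos: [0.6118, 0.1927, 0.3452]
tool_rot: [0.764, 0.645, 0.008, 0.006]
force: [-0.8, 1.0, 2.2]
finger_gap: 0.0
```

```bash
python3 -c "
from h import *
goal([.608,.193,.319],np.pi/2-.15)
o={}
for n in ('scene','side'):
    o[n]=snap(n,n+'6.png'); l=cams.spot_point('lever_tip',n); print(n,[(x['at'],x['score']) for x in l])
    for b in (.3,.5,.7,.9,1.1):
        c=.09*np.cos(1.1-b);print(b,proj(o[n],[.594+.15*c,.104+.988*c,.232+.09*np.sin(1.1-b)])[0].round(1))
"
```

```text
tcp [0.6118 0.1927 0.3452] t 12.57 F [-0.8  1.   2.2] gap 0.0 q [ 0.13  0.5   1.35 -0.    1.27  0.3 ]
shift mm [-0. -4. 26.] rows>= 0.6341544081547497
rot deg [ 1.1 -0.2 -1. ]
scene [([318.5, 171.8], 0.78)]
0.3 [309.3 156.2]
0.5 [314.2 163.1]
0.7 [317.8 169.9]
0.9 [319.8 176.2]
1.1 [320.3 181.9]
side [([315.7, 170.0], 0.76)]
0.3 [316.9 158.5]
0.5 [317.3 161.5]
0.7 [317.5 166.2]
0.9 [317.6 172.2]
1.1 [317.6 179.3]
```

The lever is following, at about 0.8 rad. I continue down to the stop.

Emit:
drive_tool --linear '[[0,-2,7],[0,-2,7],[0,0,7],[0,0,7],[0,0,6],[0,0,5]]' --rot '[[0,0,0],[0,0,0],[0,0,0],[0,0,0],[0,0,0],[0,0,0]]' --hand '[0,0,0,0,0,0]'

```text
t: 13.27
tcp_pos: [0.6101, 0.1919, 0.3174]
tool_rot: [0.764, 0.645, 0.012, 0.01]
force: [-9.8, -1.7, 26.4]
finger_gap: -0.002
```

```bash
python3 -c "
from h import *
goal([.608,.193,.319],np.pi/2-.15)
for n in ('scene','side'):
    snap(n,n+'7.png'); l=cams.spot_point('lever_tip',n); print(n,[(x['at'],x['score']) for x in l])
"
```

```text
tcp [0.6101 0.1919 0.3174] t 13.27 F [-9.8 -1.7 26.4] gap -0.0 q [ 0.13  0.52  1.4  -0.    1.19  0.3 ]
shift mm [ 1. -2. -2.] rows>= 0.06805097636363587
rot deg [ 1.7 -0.3 -1.1]
scene [([318.5, 180.0], 0.6)]
side [([317.6, 179.0], 0.75)]
```

The force has risen to 26 N and the ball is at the predicted end position, so the lever is at its stop. I lift straight off.

Emit:
drive_tool --linear '[[0,0,-10],[0,0,-20],[0,0,-30],[0,0,-30],[0,0,-30],[0,0,-20],[0,0,0],[0,0,0],[0,0,0]]' --rot '[[0,0,0],[0,0,0],[0,0,0],[0,0,0],[0,0,0],[0,0,0],[0,0,0],[0,0,0],[0,0,0]]' --hand '[0,0,0,0,0,0,0,0,0]'

```text
t: 14.22
tcp_pos: [0.6023, 0.1884, 0.4587]
tool_rot: [0.765, 0.644, 0.006, 0.01]
force: [0.1, 0.2, 0.0]
finger_gap: -0.002
```

```bash
python3 -c "
from h import *
goal([.608,.193,.319])
for n in ('scene','side'):
    m=snap(n,n+'8.png'); print(n,'lever 1.0/1.1 ->',[proj(m,[.594+.15*c,.104+.988*c,.232+s])[0].round(1) for c,s in ((.0896,.009),(.09,0))])
    for k in ('lever_tip','leg_knob','can_a','beer'): print(k,[(x['at'],x['score']) for x in cams.spot_point(k,n)][:3])
a=cv2.imread('pics/scene8.png');b=cv2.imread('pics/side8.png')
z=lambda i,u,v:cv2.resize(i[v:v+220,u:u+200],(400,440),interpolation=cv2.INTER_CUBIC)
cv2.imwrite('pics/m8.png',np.hstack([z(a,170,90),z(b,220,180)]))
"
```

```text
tcp [0.6023 0.1884 0.4587] t 14.22 F [0.1 0.2 0. ] gap -0.0 q [ 0.13  0.4   1.21 -0.01  1.5   0.3 ]
shift mm [  6.   2. 140.] rows>= 3.354516849465786
scene lever 1.0/1.1 -> [array([320.3, 179.2]), array([320.3, 181.9])]
lever_tip [([320.9, 180.7], 0.65)]
leg_knob [([197.3, 167.8], 0.82)]
can_a [([195.4, 232.9], 0.96), ([396.8, 237.1], 0.81)]
beer [([242.6, 254.6], 0.84), ([192.5, 229.9], 0.66)]
side lever 1.0/1.1 -> [array([317.6, 175.6]), array([317.6, 179.3])]
lever_tip [([316.4, 180.6], 0.77)]
leg_knob []
can_a [([279.7, 214.2], 0.81), ([400.7, 385.5], 0.61)]
beer [([384.5, 316.1], 0.84)]
```

View pics/m8.png

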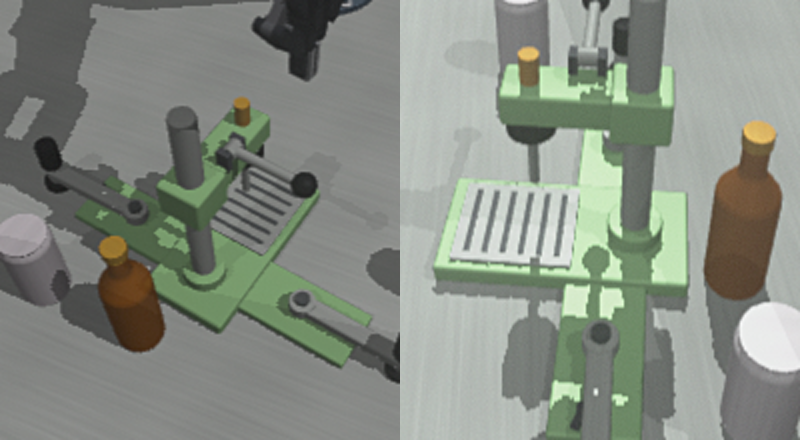

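The final view shows the leg out in line with the fixed one (hinge at (137,210), knob at (48,155)). The lever is level with its ball at (304,185), and the cans and bottle are where they stood. I hand in.

```bash
python3 -c "
from h import *
print(order.sign_off())"
```

```text
the job is handed in; nothing more can be done
None
```

I swung the folded leg out first, then pushed the clamp lever down, and handed the job in at about 14 s of the 48 s allowed.

- **Leg:** I moved it with the open fingers either side of the knob. It is past the 1.1 rad snap point and stayed at about 1.28 rad with the fingers clear. The end stop is 1.3 rad; I put the gap down to my estimate of the filler's angle, but I did not check that.
- **Lever:** I pushed it down with the closed fingertips until the force rose to about 26 N at the stop. After lifting off, the ball is within about 2 px of the fully-down position in both the scene and side views.
- **Cans and bottle:** They are where they stood to within about 3 px. The arm never went near them.
- **At hand-in:** The gripper was clear of everything, about 14 cm above the lever, with the force reading near zero.
- **Checks that failed or disagreed:**
  - The side camera could not detect the knob in its final position.
  - The scene camera placed the knob about 4–6 px from where I predicted. The wrist view taken right after release shows the leg at its end position.

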